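Shut up the coppersmith's fittings chest

TASK

Close up the grey fittings chest with the fingertips alone: push both open drawers fully home, and push the standing lid over and down until it is fully shut. Lift nothing, do not shove or tip the chest, and leave the hammer, the tin and the copper tee where they are.

Things in the scene. Friction and masses are not known exactly. Their poses are not given: they have to be found in the camera images.
- chest: Loose grey sheet-steel chest on the bench, about 5 kg; 180 deep (x), 320 wide (y), 100 mm high to the rim, without the lid. Origin: centre of its underside. Its -x axis points out of the front (drawers), which looks roughly to the robot's right (world -y); +x to the back (lid hinge); z up. Above the drawers is a tray (floor at 66 mm, stock in it) that the lid covers.
- near_drawer (a joint): Opening in m of the drawer in the robot-side half of the chest (chest y = +80 mm): 0 = fully home, grows to 0.12 as it slides out along the chest's -x. Drawers stay where left and take about 2 N to push; hard stop at 0.
- near_drawer_front (a point): Centre of the outer face of the near drawer's front, moving with it; at chest (-90, 80, 33) mm when home. Front panel 146 wide, 52 mm high (7 to 59 mm above the bench), flush with the chest's front when home. A round steel knob, 18 mm across, stands 20 mm out from this point. Axes as the chest's.
- far_drawer (a joint): Opening in m of the other, identical drawer (chest y = -80 mm); 0 = fully home.
- far_drawer_front (a point): Same point on the far drawer's front; at chest (-90, -80, 33) mm when home.
- lid (a joint): Lid angle in rad: 0 = shut, flat on the rim; 1.57 = upright; up to 1.8 leans back. Stiff hinge: the lid stays where left at any angle and does not fall shut (0.4 N m of friction, up to 0.25 N m of weight: 1 to 6 N at the free half), so it must be pressed down all the way to 0.
- lid_hinge (a point): Middle of the hinge line, at the top of the chest's back edge: chest (90, 0, 100) mm. The hinge runs along the chest's y. The lid's inner face passes through this line.
- lid_edge (a point): Middle of the lid's free edge; moves with the lid; at chest (-90, 0, 103) mm when shut. The lid is a plain plate 180 mm from hinge to free edge, 320 wide, 6 mm thick (a raised panel adds 2.5 mm); a steel tab 50 mm wide stands 11 mm out from the middle of this edge.
- hammer: Bystander: loose hammer, 260 mm long, lying in front of the drawers, across the chest's front. Origin on the bench, under the hammer.
- flux_tin: Bystander: loose upright tin, 60 mm across, 85 mm high, behind the chest, towards its far end. Origin at the centre of its foot.
- copper_tee: Bystander: loose copper pipe tee, 80 by 54 by 28 mm high, lying behind the chest. Origin on the bench under the middle.

How it is judged:
At the end, for the whole second after the job is handed in: Both drawers are within 5 mm of home and the lid within 0.05 rad of shut; the chest stands flat, at rest and within 30 mm of where it was; hammer, tin and tee are within 30 mm of where they were (value of joint each of near_drawer, far_drawer below 0.005 m and value of joint lid below 0.05 rad and distance of each of chest, hammer, flux_tin, copper_tee from where it was at the start of the episode below 0.03 m and angle between chest's own z axis and vertical below 0.05 rad and linear speed of chest below 0.01 m/s); the robot touches nothing.
It fails at once if the chest is lifted or tipped (height (world z) of chest above 0.015 m or angle between chest's own z axis and vertical above 0.12 rad).
It fails at once if the chest is shoved more than 30 mm (distance of chest from where it was at the start of the episode above 0.03 m).
It fails at once if the hammer, the tin or the tee is lifted or moved more than 30 mm (distance of any of hammer, flux_tin, copper_tee from where it was at the start of the episode above 0.03 m).
It also fails if it takes over 58 s, if anything falls off the work surface, if the arm or the gripper's body presses on something with over 40 N, if the wrist force passes 120 N, or if a joint passes its speed limit or range.

ROBOT

A 6-joint arm with a two-finger parallel gripper is mounted at the origin on the work surface. World frame = base frame: x ahead of the robot, y to its left, z up, the work surface at z = 0. Lengths are in m, angles in rad, forces in N, time in s.
With the tool pointing down it reaches from about 0.35 to 0.925 m from the base axis. Payload 6.4 kg.
Tool frame: the origin (TCP) lies midway between the tips of the shut fingers; the grasp point (between the pads) lies 19 mm behind it; z points along the fingers, y is the line along which they close (so a half turn about z gives the same grasp; the last joint's range is limited). The gripper opens to 94 mm and grips with 3 to 60 N. Pads are 16 mm wide; open, the fingers measure 119 mm over their backs; the gripper's body (75 mm by 177 mm) begins 78 mm behind the grasp point.
Start: joints at [1.024, 0.245, 1.558, -0, 1.339, -0.174], TCP at [0.237, 0.605, 0.172] pointing down, gripper open.
Joint ranges: [-3.13, 3.13], [-1.02, 2.26], [0.13, 2.54], [-0.95, 4.09], [0.21, 2.88], [-2.74, 2.74]. Speed limits (rad/s): [2.57, 2.57, 3.14, 3.14, 3.14, 3.14].

INTERFACE

Orientations are given as a unit quaternion [w, x, y, z].
In Python, from workcell import get_state, viewer, ticket, find_in, masks_of, mark_of gives the robot as it stands. The module is installed in compiled form; this text tells all that it offers.
- The arm moves only by the shell command python3 -m crank 'ROWS' [FORCE]. ROWS is JSON, a list of rows, each a list of 3 entries, a list of its own where there are three numbers: the opening, from -1 (shut) to 1 (fully open), then the shift along the tool's x, y, z scaled (see below), then the turn, a rotation vector about the tool's x, y, z scaled (see below). In form: [[jaw, [dx, dy, dz], [wx, wy, wz]], ...]. A call has 1 to 20 rows; each row is the pose to reach, as a shift and turn from the pose commanded when the call began, along the tool's axes at that moment; what a row does not reach only later rows make up. The controller multiplies each number of a shift by 0.25 m and each number of a turn by 45 degrees. A row lasts 1/10 s, in which the tool goes at most 50 mm and 8.59 degrees, less where a joint would pass 70% of its speed; a pose out of reach is approached as far as the arm can. A call with a number of a shift or a turn outside -1 to 1 is refused whole. A call with a gripper value outside its range is refused whole. The fingers move at their own pace and stop on an object; FORCE is the grip in N (left out, the last holds). Time passes only in rows, so rows that repeat a pose let the fingers close. It gives the time, the measured TCP pose, the force, the opening and the grip force at its end, in the units of the state.
- get_state(): the state, without advancing time (a new reading comes with each control period).
- viewer.capture(name): name is "scene" or "top"; returns the picture (384x512x3 uint8, blue, green, red); there is no depth.
- viewer.camera_info(name): a dict with "intrinsics" (3x3 intrinsics, pixels), "extrinsics" (4x4, takes a point from camera to world coordinates). Camera axes: x right, y down, z forward; pixel columns grow to the right and rows downward; lengths in m; the calibration is good to about 2 mm. A picture is of the moment at which its call begins. camera_info takes no time and is no camera call.
- ticket.hand_in(): hands the job in; it is judged then, once.
Trained networks look in the newest picture that a camera, given by its name, has taken for a name from the list of things; names that differ only in an ending like _2 or _b are one class to them, and where a whole thing is asked for, a point or a joint stands for the part that bears it (a point fixed in the world has none). Each returns a list of dicts, best first, with "confidence" (0 to 1); they miss things now and then, are a little off and sometimes report something else, mostly with a low value. They report only what shows in the picture. A call takes as long as a camera call.
- find_in(camera, target): "point" ([x, y, z] in m, in world coordinates, good to about 4 mm: the middle of the surface that is visible of it).
- masks_of(camera, target): "region" (384x512 bool, what is visible of it).
- mark_of(camera, target): "point" ([x, y, z] in m, in world coordinates, good to about 4 mm: a listed point, or the origin of a listed thing).
The state is a dict: "time": time; "joints": joint angles; "joint_velocities": joint speeds; "joint_efforts": joint torques, N m; "tool_pos": TCP position; "orientation": TCP orientation; "force": force on the tool from outside, world axes, zero at the start; "ft_torque": the same for the moment, N m; "width": finger opening in m; "finger_force": force on a finger pad.
Only numpy, scipy, OpenCV 4.12 (cv2) and the standard library are available. Lean on these libraries where they do the work, as an engineer would, in place of code of your own. Each camera call takes 0.05 s, during which the arm holds its last target. There are 200 camera calls.

## Working session

There is one attempt and no reset: what is moved stays moved. The work goes in short steps, Python scripts to look and compute and a shell command to move; the robot and the scene stay as the last step left them, time stands still between calls to the robot, and variables do not carry over. Pictures are saved under pics/ and viewed, at most 10 in all, crops included, and the job is handed in when it is done.

```bash
mkdir -p pics; python3 - <<'E'
from workcell import *
import cv2,numpy as np
ims=[]
for c in("scene","top"):
    im=viewer.capture(c);cv2.imwrite(f"pics/{c}0.png",im)
    for t in["chest","near_drawer_front","far_drawer_front","lid_hinge","lid_edge","hammer","flux_tin","copper_tee"]:
        print(c,t,[(np.round(d["point"],3).tolist(),round(d["confidence"],2)) for d in mark_of(c,t)[:2]])
s=get_state();print({k:np.round(v,3).tolist() for k,v in s.items()})
E
```

```text
scene chest [([0.536, 0.005, 0.0], 0.82)]
scene near_drawer_front [([0.446, -0.166, 0.032], 0.78)]
scene far_drawer_front [([0.606, -0.156, 0.033], 0.69)]
scene lid_hinge [([0.543, 0.092, 0.097], 0.59)]
scene lid_edge [([0.533, 0.053, 0.275], 0.57)]
scene hammer [([0.563, -0.346, -0.002], 0.94)]
scene flux_tin [([0.66, 0.176, 0.004], 0.69)]
scene copper_tee []
top chest [([0.536, 0.006, -0.0], 0.58)]
top near_drawer_front [([0.439, -0.169, 0.036], 0.69)]
top far_drawer_front [([0.603, -0.153, 0.033], 0.87)]
top lid_hinge [([0.543, 0.091, 0.099], 0.6)]
top lid_edge [([0.54, 0.053, 0.273], 0.77), ([0.532, 0.004, -0.001], 0.24)]
top hammer []
top flux_tin [([0.661, 0.18, 0.0], 0.77)]
top copper_tee [([0.493, 0.229, 0.001], 0.94)]
{'time': 0.9, 'joints': [1.024, 0.245, 1.558, -0.0, 1.339, -0.174], 'joint_velocities': [-0.002, -0.002, -0.0, -0.001, 0.0, 0.001], 'joint_efforts': [0.001, -41.583, -31.488, 0.069, 0.029, -0.0], 'tool_pos': [0.237, 0.605, 0.172], 'orientation': [0.0, 0.185, 0.983, 0.0], 'force': [0.091, -0.607, -0.081], 'ft_torque': [-0.017, 0.017, 0.007], 'finger_force': 0.0, 'width': 0.094}
```

View pics/scene0.png

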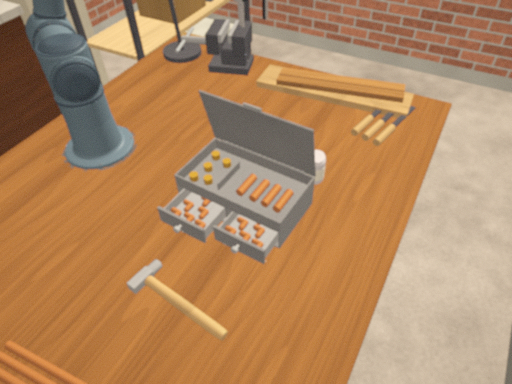

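View pics/top0.png

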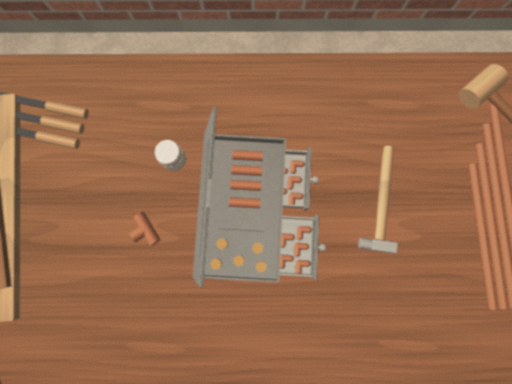

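The scene shows the chest with its lid upright and leaning slightly forward, and both drawers out. In the top view the near knob is at (322,247) and the far knob at (314,179). The hammer head at (378,245) is about 90 mm in front of the near knob. The tin at (170,153) and the tee at (145,230) lie behind the chest. I'll fit the chest pose from repeated marks, while starting the wrist turn.

```bash
cat > h.py <<'E'
from workcell import *
import numpy as np
from scipy.optimize import least_squares
from scipy.spatial.transform import Rotation as R
N=["chest","near_drawer_front","far_drawer_front","lid_hinge","lid_edge"]
def model(p):
    x,y,a,dn,df,th=p; ex=np.array([np.sin(a),np.cos(a),0]);ey=np.array([-np.cos(a),np.sin(a),0])
    W=lambda q:np.array([x,y,0])+q[0]*ex+q[1]*ey+np.array([0,0,q[2]])
    return dict(zip(N,map(W,[(0,0,0),(-.09-dn,.08,.033),(-.09-df,-.08,.033),(.09,0,.1),(.09-.18*np.cos(th)-.003*np.sin(th)*-1,0,.1+.18*np.sin(th)+.003*np.cos(th))])))
def fit(n=3):
    ob=[]
    for i in range(n):
        for c in("scene","top"):
            viewer.capture(c)
            for t in N:
                for d in mark_of(c,t)[:1]:
                    if d["confidence"]>.4: ob.append((t,np.array(d["point"])))
    r=least_squares(lambda p:np.concatenate([(model(p)[t]-q)/.004 for t,q in ob]),[.536,.005,.05,.08,.06,1.3],loss="soft_l1")
    return r.x,len(ob)
def rel(target,tooly=None):
    "units of shift (and turn if tooly dir given, tool down)"
    s=get_state();w,x,y,z=s["orientation"];T=R.from_quat([x,y,z,w])
    print("shift",np.round(T.inv().apply(np.array(target)-s["tool_pos"])/.25,3))
    if tooly is not None:
        ty=np.array([*tooly,0]);tz=np.array([0,0,-1.]);M=np.stack([np.cross(ty,tz),ty,tz],1)
        print("turn",np.round((T.inv()*R.from_matrix(M)).as_rotvec(degrees=True)/45,3))
E
python3 - <<'E'
from h import *
p,n=fit();print(np.round(p,4),n)
for k,v in model(p).items():print(k,np.round(v,4))
a=p[2];rel([.43,.2,.32],[np.cos(a),-np.sin(a)])
for c,t in(("scene","hammer"),("top","hammer")):
    m=masks_of(c,t)
    if m:print(c,m[0]["confidence"],m[0]["region"].sum(),np.ptp(np.argwhere(m[0]["region"]),0),np.argwhere(m[0]["region"]).min(0))
print(get_state()["time"])
I=viewer.camera_info("top");print(I["intrinsics"],np.round(I["extrinsics"],3))
E
```

```text
[0.5354 0.005  0.0737 0.0882 0.0627 1.334 ] 29
chest [0.5354 0.005  0.    ]
near_drawer_front [ 0.4424 -0.1669  0.033 ]
far_drawer_front [ 0.6039 -0.1533  0.033 ]
lid_hinge [0.542  0.0947 0.1   ]
lid_edge [0.5391 0.0555 0.2757]
shift [-1.311 -1.228 -0.591]
turn [-0.    -0.     1.619]
scene 0.8 1525 [80 97] [259 129]
top 0.82 1321 [106  38] [146 359]
2.8
[[382.07073233   0.         258.04717453]
 [  0.         382.07073233 189.55654252]
 [  0.           0.           1.        ]] [[-0.007 -0.989  0.146  0.446]
 [-1.     0.006 -0.005 -0.03 ]
 [ 0.004 -0.146 -0.989  0.941]
 [ 0.     0.     0.     1.   ]]
```

```bash
python3 -m crank '[[-1,[-0.9,-0.64,-0.35],[0,0,0.8]],[-1,[-0.9,-0.64,-0.35],[0,0,0.8]],[-1,[-0.9,-0.64,-0.35],[0,0,0.8]],[-1,[-0.9,-0.64,-0.35],[0,0,0.8]],[-1,[-0.9,-0.64,-0.35],[0,0,0.8]],[-1,[-0.9,-0.64,-0.35],[0,0,0.8]],[-1,[-0.9,-0.64,-0.35],[0,0,0.8]],[-1,[-0.9,-0.64,-0.35],[0,0,0.8]]]' 20
python3 - <<'E'
from h import *
rel([.545,.15,.27],[np.cos(.074),-np.sin(.074)])
E
```

```text
time: 3.6
tool_pos: [0.3884, 0.3741, 0.26]
orientation: [-0.0, 0.481, 0.877, 0.0]
force: [-0.1, 0.0, 0.1]
width: 0.0331
finger_force: 0.0
shift [-1.093  0.046 -0.041]
turn [ 0.001 -0.001  0.818]
```

```bash
python3 -m crank '[[-1,[-1,0.045,-0.04],[0,0,0.818]],[-1,[-1,0.045,-0.04],[0,0,0.818]],[-1,[-1,0.045,-0.04],[0,0,0.818]],[-1,[-1,0.045,-0.04],[0,0,0.818]],[-1,[-1,0.045,-0.04],[0,0,0.818]],[-1,[-1,0.045,-0.04],[0,0,0.818]],[-1,[-1,0.045,-0.04],[0,0,0.818]],[-1,[-1,0.045,-0.04],[0,0,0.818]]]'
python3 - <<'E'
from h import *
s=get_state();print(np.round(s["joints"],2))
p=np.array([.5354,.005,.0737]);a=p[2];ex=np.array([np.sin(a),np.cos(a),0])
H=np.array([.542,.0947,.1])
def tip(th,r,pen=0): # finger centre; front bottom corner on outer face
    u=r*np.cos(th)-(.0085-pen)*np.sin(th)-.008; v=r*np.sin(th)+(.0085-pen)*np.cos(th)
    return H-u*ex+np.array([0,0,v])
print("start");rel(tip(1.334,.14,-.02),[np.cos(a),-np.sin(a)])
for th in np.arange(1.3,-.01,-.1):
    print(round(th,2),np.round(tip(th,.14),3));rel(tip(th,.14))
E
```

```text
time: 4.4
tool_pos: [0.5313, 0.1717, 0.269]
orientation: [-0.001, 0.731, 0.682, -0.0]
force: [-0.8, 0.1, 0.0]
width: 0.0002
finger_force: 0.0
[ 0.11 -0.03  1.68  0.    1.49  0.18]
start
shift [-0.293  0.064  0.105]
turn [-0.002 -0.     0.005]
1.3 [0.54  0.073 0.237]
shift [-0.389  0.064  0.127]
1.2 [0.539 0.06  0.234]
shift [-0.444  0.064  0.142]
1.1 [0.538 0.047 0.229]
shift [-0.496  0.064  0.161]
1.0 [0.538 0.034 0.222]
shift [-0.546  0.063  0.186]
0.9 [0.537 0.023 0.215]
shift [-0.594  0.063  0.216]
0.8 [0.536 0.011 0.206]
shift [-0.638  0.063  0.25 ]
0.7 [0.535 0.001 0.197]
shift [-0.679  0.063  0.289]
0.6 [ 0.534 -0.008  0.186]
shift [-0.715  0.063  0.332]
0.5 [ 0.534 -0.016  0.175]
shift [-0.748  0.063  0.378]
0.4 [ 0.533 -0.023  0.162]
shift [-0.775  0.063  0.426]
0.3 [ 0.533 -0.028  0.149]
shift [-0.797  0.063  0.478]
0.2 [ 0.533 -0.032  0.136]
shift [-0.815  0.063  0.531]
0.1 [ 0.532 -0.035  0.122]
shift [-0.826  0.063  0.586]
-0.0 [ 0.532 -0.037  0.108]
shift [-0.832  0.063  0.642]
```

```bash
python3 -m crank '[[-1,[-0.2,0.06,0],[0,0,0]],[-1,[-0.293,0.064,0.105],[0,0,0]],[-1,[-0.293,0.064,0.105],[0,0,0]],[-1,[-0.35,0.064,0.12],[0,0,0]],[-1,[-0.389,0.064,0.127],[0,0,0]],[-1,[-0.417,0.064,0.134],[0,0,0]],[-1,[-0.444,0.064,0.142],[0,0,0]],[-1,[-0.470,0.064,0.151],[0,0,0]],[-1,[-0.496,0.064,0.161],[0,0,0]],[-1,[-0.521,0.064,0.173],[0,0,0]],[-1,[-0.546,0.064,0.186],[0,0,0]]]'
python3 - <<'E'
from h import *
import cv2
cv2.imwrite("pics/s1.png",viewer.capture("scene"))
s=get_state();print(np.round(s["tool_pos"],4),np.round(s["force"],1))
rel([.538,.034,.222])
E
```

```text
time: 5.5
tool_pos: [0.5385, 0.0321, 0.2231]
orientation: [0.0, 0.732, 0.681, 0.0]
force: [0.6, 0.2, 2.0]
width: 0.0005
finger_force: 1.0
[0.5381 0.0313 0.2223] [ 0.9 -0.1  1. ]
shift [ 0.011 -0.001  0.001]
```

View pics/s1.png

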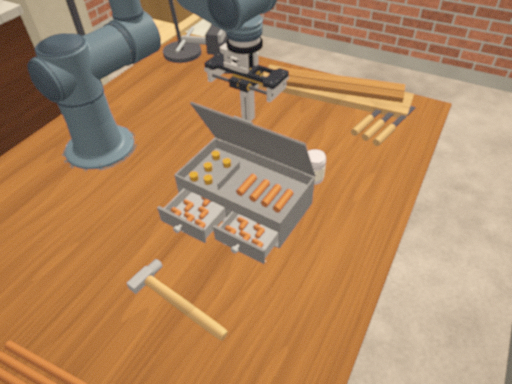

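The finger is behind the lid at about (250,115) and the lid leans further forward, so contact is good and nothing else has moved. I'll carry on along the arc.

```bash
python3 -m crank '[[-1,[-0.024,0,0.014],[0,0,0]],[-1,[-0.048,0,0.03],[0,0,0]],[-1,[-0.07,0,0.046],[0,0,0]],[-1,[-0.092,0,0.064],[0,0,0]],[-1,[-0.113,0,0.083],[0,0,0]],[-1,[-0.133,0,0.103],[0,0,0]],[-1,[-0.151,0,0.124],[0,0,0]],[-1,[-0.169,0,0.146],[0,0,0]],[-1,[-0.186,0,0.169],[0,0,0]],[-1,[-0.202,0,0.192],[0,0,0]],[-1,[-0.216,0,0.216],[0,0,0]],[-1,[-0.229,0,0.24],[0,0,0]],[-1,[-0.24,0,0.266],[0,0,0]],[-1,[-0.251,0,0.292],[0,0,0]]]'
python3 - <<'E'
from h import *
s=get_state();print(np.round(s["tool_pos"],4),np.round(s["force"],1))
rel([.532,-.037,.108])
E
```

```text
time: 6.95
tool_pos: [0.5337, -0.0302, 0.1496]
orientation: [0.0, 0.732, 0.681, -0.0]
force: [-0.1, -0.4, 2.7]
width: 0.0007
finger_force: 0.7
[ 0.5337 -0.0302  0.1496] [-0.1 -0.4  2.7]
shift [-0.028 -0.005  0.166]
```

```bash
python3 -m crank '[[-1,[-0.01,0,0.027],[0,0,0]],[-1,[-0.018,0,0.055],[0,0,0]],[-1,[-0.024,0,0.082],[0,0,0]],[-1,[-0.029,0,0.11],[0,0,0]],[-1,[-0.034,0,0.138],[0,0,0]],[-1,[-0.036,0,0.155],[0,0,0]],[-1,[-0.036,0,0.164],[0,0,0]],[-1,[-0.036,0,0.164],[0,0,0]]]'
```

```text
time: 7.75
tool_pos: [0.5328, -0.0387, 0.1087]
orientation: [-0.0, 0.732, 0.681, -0.0]
force: [0.1, 0.0, 0.2]
width: 0.0005
finger_force: 0.0
```

```bash
python3 -m crank '[[-1,[0,0,0.006],[0,0,0]],[-1,[0,0,0.012],[0,0,0]],[-1,[0,0,0.012],[0,0,0]]]'
```

```text
time: 8.05
tool_pos: [0.5332, -0.0389, 0.1062]
orientation: [0.0, 0.732, 0.681, 0.0]
force: [-1.1, -0.4, 0.8]
width: 0.0007
finger_force: 0.3
```

```bash
python3 -m crank '[[-1,[0,0,0.006],[0,0,0]],[-1,[0,0,0.012],[0,0,0]],[-1,[0,0,0.012],[0,0,0]]]'
```

```text
time: 8.35
tool_pos: [0.5332, -0.0389, 0.103]
orientation: [0.0, 0.732, 0.681, 0.0]
force: [0.4, -0.4, 1.5]
width: 0.0007
finger_force: 0.4
```

```bash
python3 - <<'E'
import cv2
from h import *
a=viewer.capture("scene");e=mark_of("scene","lid_edge");b=viewer.capture("top");e2=mark_of("top","lid_edge")
print(e[:1],e2[:1],get_state()["force"])
cv2.imwrite("pics/s2.png",np.hstack([cv2.resize(a[60:260,130:350],(440,400)),cv2.resize(b[80:300,170:340],(309,400))]))
E
```

```text
[{'point': [0.5261, -0.0841, 0.1401], 'confidence': 0.9}] [] [ 0.72159431 -1.17761151  0.16184518]
```

View pics/s2.png

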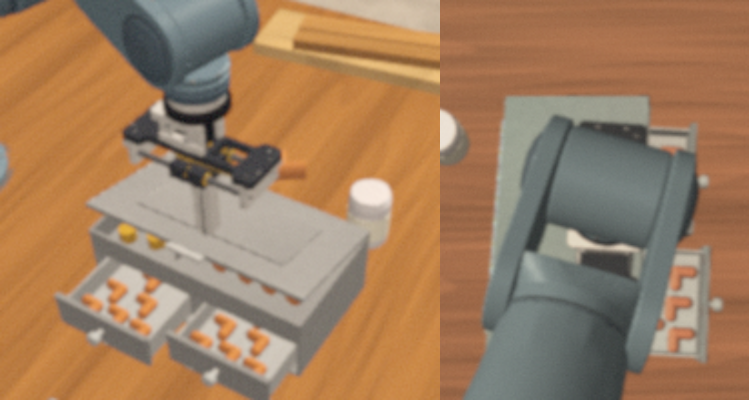

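The lid is still about 0.2 rad open: there is a gap at the front rim, and the lid edge is marked at z≈0.14. That doesn't fit a tip at z=0.103. I'll project the TCP into the picture.

```bash
python3 - <<'E'
import cv2
from h import *
a=viewer.capture("scene");I=viewer.camera_info("scene");K=I["intrinsics"];E=np.linalg.inv(I["extrinsics"])
def pr(p):
    q=K@(E[:3]@np.append(p,1));return q[:2]/q[2]
s=get_state();print(s["tool_pos"],s["orientation"],s["force"],s["time"])
b=cv2.resize(a[60:260,130:350],(770,600-0),interpolation=cv2.INTER_CUBIC)[:, :]
f=np.array([770/220,600/200])
def dot(p,c):
    q=(pr(p)-[130,60])*f;print(np.round(pr(p),1),np.round(q));cv2.circle(b,tuple(int(v) for v in q),4,c,-1)
dot(s["tool_pos"],(0,0,255));dot(s["tool_pos"]+np.array([0,0,.03]),(0,255,0))
for y in(.16,-.16):
  for u in(.18,0):
    a_=.0737;ex=np.array([np.sin(a_),np.cos(a_),0]);ey=np.array([-np.cos(a_),np.sin(a_),0])
    dot(np.array([.542,.0947,.1])-u*ex+y*ey,(255,0,0))
    if u:
      for th in(.1,.2,.3):dot(np.array([.542,.0947,.1])-u*np.cos(th)*ex+y*ey+np.array([0,0,u*np.sin(th)]),(0,255,255))
cv2.imwrite("pics/s3.png",b)
E
```

```text
[ 0.53311315 -0.03882102  0.10308514] [-8.39316497e-05  7.32370291e-01  6.80906563e-01  3.98838365e-05] [-0.21156442  1.22543873  0.68787505] 8.6
[235.1 184.7] [368. 374.]
[234.4 176.2] [365. 349.]
[174.7 173.6] [157. 341.]
[173.8 168.3] [153. 325.]
[173.3 162.6] [152. 308.]
[173.3 156.5] [151. 289.]
[215.8 136.7] [300. 230.]
[279.9 222.9] [525. 489.]
[280.3 217.6] [526. 473.]
[281.  211.8] [528. 455.]
[282.1 205.4] [532. 436.]
[315.5 177. ] [649. 351.]
```

View pics/s3.png

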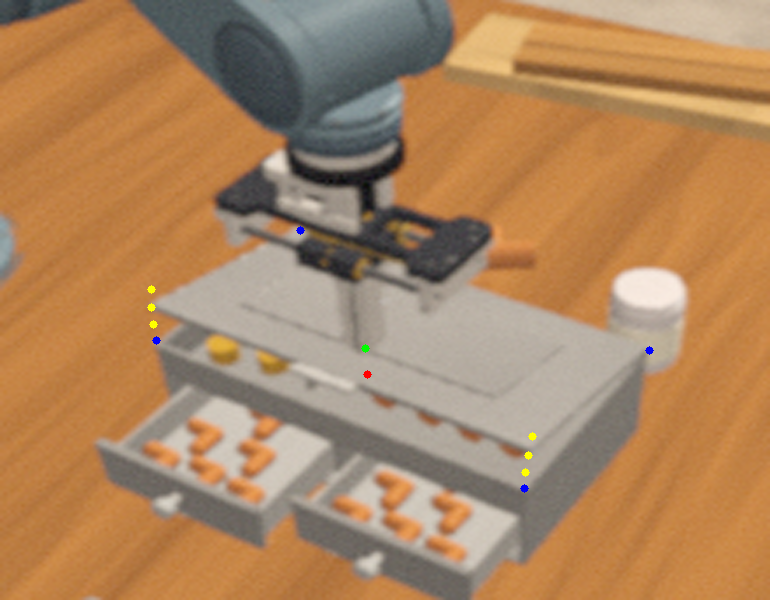

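The red dot (reported TCP) is about 25 mm below the visible fingertip at (370,350). Either the tip is inside the lid plate or the reading is off. I'll lift clear and look again.

```bash
python3 -m crank '[[-1,[0,0,-0.05],[0,0,0]],[-1,[0,0,-0.12],[0,0,0]],[-1,[0,0,-0.2],[0,0,0]],[-1,[0,0,-0.3],[0,0,0]],[-1,[0,0,-0.3],[0,0,0]]]'
python3 - <<'E'
import cv2
from h import *
a=viewer.capture("scene");I=viewer.camera_info("scene");K=I["intrinsics"];E=np.linalg.inv(I["extrinsics"])
def pr(p):
    q=K@(E[:3]@np.append(p,1));return q[:2]/q[2]
for t in N:
    print(t,[np.round(d["point"],3) for d in mark_of("scene",t)[:1]])
s=get_state()
b=cv2.resize(a[60:260,130:350],(770,600),interpolation=cv2.INTER_CUBIC);f=np.array([3.5,3])
def dot(p,c):
    q=(pr(p)-[130,60])*f;cv2.circle(b,tuple(int(v) for v in q),3,c,-1)
dot(s["tool_pos"],(0,0,255));dot(s["tool_pos"]+np.array([0,0,.097]),(0,255,0))
cv2.imwrite("pics/s4.png",b)
E
```

```text
time: 9.1
tool_pos: [0.5356, -0.0395, 0.1827]
orientation: [0.003, 0.732, 0.681, 0.002]
force: [1.3, 0.8, -0.1]
width: 0.0007
finger_force: 0.0
chest [array([ 0.537,  0.001, -0.001])]
near_drawer_front [array([ 0.442, -0.165,  0.034])]
far_drawer_front [array([ 0.607, -0.151,  0.034])]
lid_hinge [array([0.545, 0.093, 0.096])]
lid_edge [array([ 0.528, -0.082,  0.14 ])]
```

View pics/s4.png

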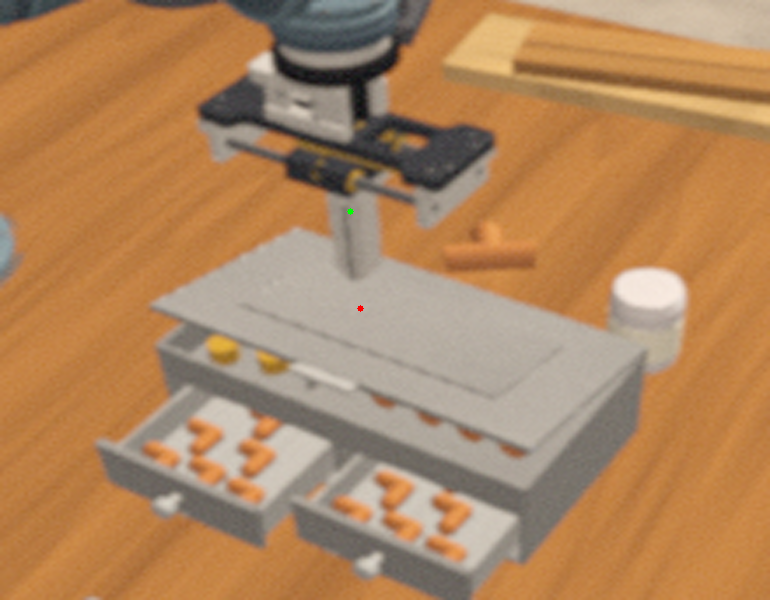

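With the finger free in the air, the tip is seen at (362,278) but the TCP projects to (360,308). So the real tip is about 30 mm higher than reported, and the lid was simply followed to about 0.2 rad. I'll press on down and let the force show the stop.

```bash
python3 -m crank '[[-1,[0,0,0.15],[0,0,0]],[-1,[0,0,0.28],[0,0,0]],[-1,[0,0,0.31],[0,0,0]],[-1,[0,0,0.33],[0,0,0]],[-1,[0,0,0.35],[0,0,0]],[-1,[0,0,0.37],[0,0,0]],[-1,[0,0,0.37],[0,0,0]]]'
python3 - <<'E'
from h import *
viewer.capture("scene");print([np.round(d["point"],3) for d in mark_of("scene","lid_edge")[:1]],get_state()["tool_pos"],get_state()["force"])
E
```

```text
time: 10.1
tool_pos: [0.5338, -0.0391, 0.0861]
orientation: [0.001, 0.732, 0.681, 0.0]
force: [-0.2, 0.3, -0.2]
width: 0.0003
finger_force: 0.0
[array([ 0.527, -0.088,  0.119])] [ 0.53358763 -0.03896898  0.08623325] [-0.72042207  0.38775713 -0.19912068]
```

```bash
python3 -m crank '[[-1,[0,0,0.01],[0,0,0]],[-1,[0,0,0.02],[0,0,0]],[-1,[0,0,0.03],[0,0,0]],[-1,[0,0,0.036],[0,0,0]],[-1,[0,0,0.036],[0,0,0]]]'
```

```text
time: 10.7
tool_pos: [0.533, -0.0388, 0.0764]
orientation: [-0.0, 0.732, 0.681, -0.0]
force: [0.0, 0.2, -0.1]
width: 0.0006
finger_force: 0.1
```

```bash
python3 -m crank '[[-1,[0,0,0.004],[0,0,0]],[-1,[0,0,0.008],[0,0,0]],[-1,[0,0,0.008],[0,0,0]]]'
```

```text
time: 11.0
tool_pos: [0.533, -0.0388, 0.0744]
orientation: [-0.0, 0.732, 0.681, -0.0]
force: [0.5, 0.1, 0.0]
width: 0.0004
finger_force: 0.1
```

```bash
python3 -m crank '[[-1,[0,0,0.004],[0,0,0]],[-1,[0,0,0.008],[0,0,0]],[-1,[0,0,0.008],[0,0,0]]]'; python3 - <<'E'
from h import *
for i in range(3):
  viewer.capture("scene");print([np.round(d["point"],3) for d in mark_of("scene","lid_edge")[:1]],get_state()["tool_pos"],get_state()["force"],np.round(get_state()["joint_efforts"],1))
E
```

```text
time: 11.3
tool_pos: [0.533, -0.0389, 0.0729]
orientation: [-0.0, 0.732, 0.681, -0.0]
force: [-2.6, -0.2, 4.9]
width: 0.0003
finger_force: 2.0
[array([ 0.524, -0.087,  0.102])] [ 0.5330437  -0.03891354  0.07292097] [-1.79881314 -0.56447476  4.66580028] [  0.2 -30.  -27.4   0.3  -0.6  -0. ]
[array([ 0.528, -0.084,  0.103])] [ 0.53306321 -0.03891511  0.07293869] [-2.5271588   0.33070463  5.5431564 ] [  0.2 -29.8 -27.4   0.3  -0.7  -0. ]
[array([ 0.537,  0.007, -0.003])] [ 0.53304195 -0.03891608  0.07291285] [-3.52065239  0.16821906  4.86034345] [  0.2 -29.8 -27.3   0.3  -0.7  -0. ]
```

The force is rising and the lid edge is at z≈0.103, so the lid is shut. I'll press a little more to seat it, then retreat.

```bash
python3 -m crank '[[-1,[0,0,0.006],[0,0,0]],[-1,[0,0,0.012],[0,0,0]],[-1,[0,0,0.012],[0,0,0]]]'
python3 - <<'E'
from h import *
p,n=fit(2);p=np.r_[p];print(np.round(p,4),n)
a=p[2];ex=np.array([np.sin(a),np.cos(a),0]);ey=np.array([-np.cos(a),np.sin(a),0])
m=model(p)
print("near pre, reported z (true-.034)");rel(m["near_drawer_front"]-.04*ex+[0,0,-.034],[np.cos(a),-np.sin(a)])
E
```

```text
time: 11.9
tool_pos: [0.5331, -0.0389, 0.0727]
orientation: [-0.001, 0.732, 0.681, -0.001]
force: [-11.4, 1.4, 22.9]
width: 0.0004
finger_force: 11.2
[ 0.5366  0.0039  0.0782  0.089   0.0616 -0.0022] 20
near pre, reported z (true-.034)
shift [-0.702 -0.323  0.295]
turn [-0.002  0.     0.008]
```

```bash
python3 -m crank '[[-1,[0,0,-0.2],[0,0,0]],[-1,[-0.1,-0.05,-0.25],[0,0,0]],[0.3,[-0.3,-0.14,-0.25],[0,0,0]],[0.3,[-0.5,-0.23,-0.25],[0,0,0]],[0.3,[-0.702,-0.323,-0.1],[0,0,0]],[0.3,[-0.702,-0.323,0],[0,0,0]],[0.3,[-0.702,-0.323,0],[0,0,0]],[0.3,[-0.702,-0.323,0],[0,0,0]]]'
python3 - <<'E'
import cv2
from h import *
a=viewer.capture("scene");h=mark_of("scene","hammer")[:1];I=viewer.camera_info("scene");K=I["intrinsics"];E=np.linalg.inv(I["extrinsics"])
def pr(p):
    q=K@(E[:3]@np.append(p,1));return q[:2]/q[2]
s=get_state();print(h,s["tool_pos"],s["width"])
b=cv2.resize(a[110:310,110:330],(770,600),interpolation=cv2.INTER_CUBIC);f=np.array([3.5,3])
def dot(p,c):
    q=(pr(p)-[110,110])*f;cv2.circle(b,tuple(int(v) for v in q),3,c,-1)
dot(s["tool_pos"],(0,0,255));dot(s["tool_pos"]+np.array([0,0,.035]),(0,255,0))
cv2.imwrite("pics/s5.png",b)
E
```

```text
time: 13.9
tool_pos: [0.4395, -0.2076, 0.0692]
orientation: [-0.001, 0.733, 0.681, 0.0]
force: [0.3, -0.1, 0.3]
width: 0.0449
finger_force: 0.0
[{'point': [0.5631, -0.3419, -0.0023], 'confidence': 0.78}] [ 0.44127963 -0.20790633  0.07101575] 0.052704094202779224
```

View pics/s5.png

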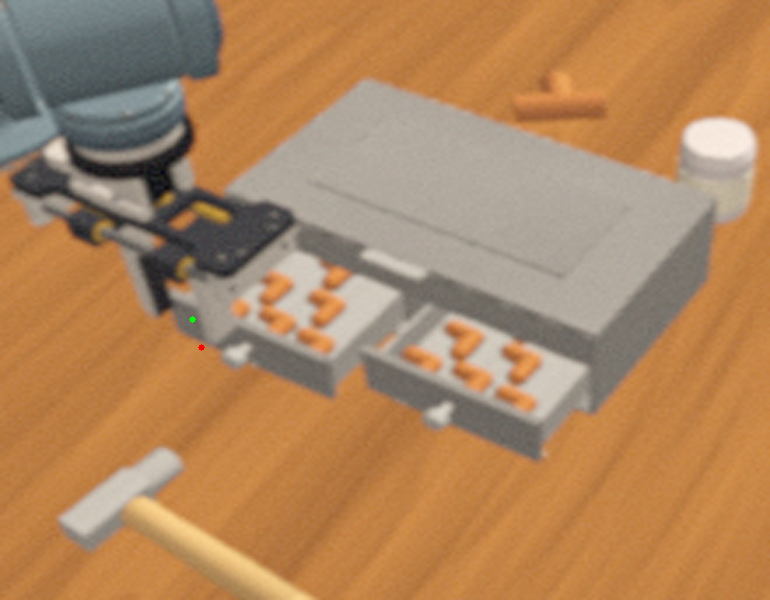

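The lid is shut, the fingertips are at about (158,312) and (215,345), either side of the near knob's line (237,352), and the hammer head at (120,495) is clear. I'll descend and push the near drawer in. It needs about 89 mm of travel plus a 32 mm approach.

```bash
python3 -m crank '[[0.3,[0,0,0.1],[0,0,0]],[0.3,[0,0,0.2],[0,0,0]],[0.3,[0,0,0.25],[0,0,0]],[0.3,[0.06,0,0.25],[0,0,0]],[0.3,[0.11,0,0.25],[0,0,0]],[0.3,[0.15,0,0.25],[0,0,0]],[0.3,[0.18,0,0.25],[0,0,0]],[0.3,[0.18,0,0.25],[0,0,0]]]'
python3 - <<'E'
import cv2
from h import *
a=viewer.capture("scene");b=viewer.capture("top")
cv2.imwrite("pics/s6.png",np.hstack([cv2.resize(a[130:290,130:310],(450,400)),cv2.resize(b[80:300,170:340],(309,400))]))
print(get_state()["tool_pos"],get_state()["force"]);p,n=fit(1);print(p)
E
```

```text
time: 14.8
tool_pos: [0.4437, -0.1622, 0.0079]
orientation: [0.001, 0.732, 0.681, 0.0]
force: [-0.1, -0.2, -0.2]
width: 0.0614
finger_force: 0.0
[ 0.44346517 -0.16301711  0.0075872 ] [ 0.31110388 -0.37200525  0.03300274]
[ 0.53630202  0.00400835  0.08814659  0.07053378  0.06112479 -0.01004829]
```

View pics/s6.png

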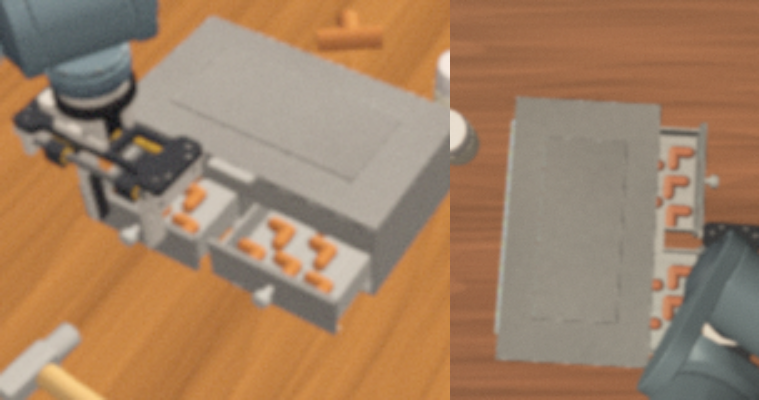

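The drawer is moving in, with the knob at (128,235) between the fingers and the chest still in place. Carry on.

```bash
python3 -m crank '[[0.3,[0.05,0,0],[0,0,0]],[0.3,[0.1,0,0],[0,0,0]],[0.3,[0.14,0,0],[0,0,0]],[0.3,[0.18,0,0],[0,0,0]],[0.3,[0.21,0,0],[0,0,0]],[0.3,[0.235,0,0],[0,0,0]],[0.3,[0.25,0,0],[0,0,0]],[0.3,[0.26,0,0],[0,0,0]],[0.3,[0.26,0,0],[0,0,0]]]'
python3 - <<'E'
from h import *
p,n=fit(2);print(np.round(p,4),get_state()["force"])
E
```

```text
time: 16.4
tool_pos: [0.4477, -0.0979, 0.007]
orientation: [-0.0, 0.732, 0.681, 0.0]
force: [0.2, -0.4, -0.1]
width: 0.0606
finger_force: 0.0
[ 0.5359  0.0029  0.0641  0.0071  0.0618 -0.0093] [-0.00195278  0.13352163 -0.30992728]
```

Nearly home. I'll creep until the force rises.

```bash
python3 -m crank '[[0.3,[0.008,0,0],[0,0,0]],[0.3,[0.016,0,0],[0,0,0]],[0.3,[0.02,0,0],[0,0,0]],[0.3,[0.02,0,0],[0,0,0]]]'
```

```text
time: 18.0
tool_pos: [0.4483, -0.0932, 0.0072]
orientation: [0.0, 0.732, 0.681, 0.0]
force: [-0.0, 0.1, 0.2]
width: 0.0611
finger_force: 0.4
```

```bash
python3 -m crank '[[0.3,[0.006,0,0],[0,0,0]],[0.3,[0.01,0,0],[0,0,0]],[0.3,[0.01,0,0],[0,0,0]]]'
```

```text
time: 18.3
tool_pos: [0.4484, -0.0911, 0.0072]
orientation: [0.0, 0.732, 0.681, -0.0]
force: [-0.4, -2.1, 0.5]
width: 0.061
finger_force: 1.4
```

```bash
python3 -m crank '[[0.3,[0.004,0,0],[0,0,0]],[0.3,[0.006,0,0],[0,0,0]],[0.3,[0.006,0,0],[0,0,0]]]'
python3 - <<'E'
from h import *
p,n=fit(2);print(np.round(p,4),get_state()["force"])
E
```

```text
time: 18.6
tool_pos: [0.4484, -0.0912, 0.0072]
orientation: [0.001, 0.732, 0.682, -0.001]
force: [-2.1, -10.4, -1.9]
width: 0.0612
finger_force: 5.1
[ 0.5361  0.0033  0.0716 -0.0011  0.0613 -0.0115] [-2.80977724 -9.69877231 -1.35428785]
```

The near drawer is home against its stop. Now back out, move across and push the far drawer.

```bash
python3 -m crank '[[0.3,[-0.15,0,0],[0,0,0]],[0.3,[-0.3,0,0],[0,0,0]],[0.3,[-0.41,0,0],[0,0,0]],[0.3,[-0.41,0,0],[0,0,0]],[0.3,[-0.41,0.15,0],[0,0,0]],[0.3,[-0.41,0.3,0],[0,0,0]],[0.3,[-0.41,0.45,0],[0,0,0]],[0.3,[-0.41,0.6,0],[0,0,0]],[0.3,[-0.41,0.64,0],[0,0,0]],[0.3,[-0.41,0.64,0],[0,0,0]]]'
python3 - <<'E'
from h import *
p,n=fit(2);print(np.round(p,4),get_state()["force"])
m=model(p);a=p[2];ex=np.array([np.sin(a),np.cos(a),0]);s=get_state()["tool_pos"]
for t in("scene","top"):print([np.round(d["point"],3) for d in mark_of(t,"hammer")[:1]])
rel(m["far_drawer_front"]-.008*ex+[0,0,-.03]);rel(m["far_drawer_front"]+(p[4]-.008)*ex+[0,0,-.03])
E
```

```text
time: 20.8
tool_pos: [0.6013, -0.2019, 0.0068]
orientation: [-0.0, 0.732, 0.681, 0.0]
force: [-1.2, -0.3, 0.1]
width: 0.0612
finger_force: 0.0
[ 5.359e-01  3.900e-03  7.380e-02 -1.000e-04  6.160e-02  8.000e-04] [-0.27794954  0.70808051  0.24460647]
[array([ 0.564, -0.343, -0.001])]
[array([ 0.563, -0.338,  0.002])]
shift [0.169 0.001 0.017]
shift [0.415 0.001 0.017]
```

```bash
python3 -m crank '[[0.3,[0.08,0,0],[0,0,0]],[0.3,[0.14,0,0],[0,0,0]],[0.3,[0.18,0,0],[0,0,0]],[0.3,[0.22,0,0],[0,0,0]],[0.3,[0.26,0,0],[0,0,0]],[0.3,[0.3,0,0],[0,0,0]],[0.3,[0.33,0,0],[0,0,0]],[0.3,[0.36,0,0],[0,0,0]],[0.3,[0.38,0,0],[0,0,0]],[0.3,[0.39,0,0],[0,0,0]],[0.3,[0.396,0,0],[0,0,0]],[0.3,[0.396,0,0],[0,0,0]]]'
python3 - <<'E'
from h import *
p,n=fit(2);print(np.round(p,4),get_state()["force"])
E
```

```text
time: 23.3
tool_pos: [0.6081, -0.1043, 0.0072]
orientation: [0.0, 0.733, 0.681, 0.0]
force: [-0.6, -0.6, 1.2]
width: 0.0613
finger_force: 0.0
[ 5.368e-01  3.400e-03  7.230e-02 -1.000e-04  1.300e-03 -5.904e-01] [ 0.55592269 -0.09377044  0.65546858]
```

```bash
python3 -m crank '[[0.3,[0.006,0,0],[0,0,0]],[0.3,[0.012,0,0],[0,0,0]],[0.3,[0.012,0,0],[0,0,0]]]'
```

```text
time: 24.8
tool_pos: [0.608, -0.1015, 0.0072]
orientation: [0.0, 0.732, 0.681, -0.0]
force: [-0.1, -0.4, -0.2]
width: 0.0612
finger_force: 0.5
```

```bash
python3 -m crank '[[0.3,[0.004,0,0],[0,0,0]],[0.3,[0.008,0,0],[0,0,0]],[0.3,[0.008,0,0],[0,0,0]]]'
```

```text
time: 25.1
tool_pos: [0.6081, -0.1015, 0.0072]
orientation: [0.001, 0.732, 0.681, -0.001]
force: [-1.7, -8.5, -1.1]
width: 0.0609
finger_force: 4.1
```

Hard stop reached. I'll back off past the knob, go up and check.

```bash
python3 -m crank '[[0.3,[-0.12,0,0],[0,0,0]],[0.3,[-0.25,0,0],[0,0,0]],[0.3,[-0.35,0,0],[0,0,0]],[0.3,[-0.35,0,0],[0,0,0]],[0.3,[-0.35,0,-0.2],[0,0,0]],[0.3,[-0.4,0,-0.4],[0,0,0]],[0.3,[-0.6,0,-0.6],[0,0,0]],[0.3,[-0.8,0,-0.8],[0,0,0]],[0.3,[-1,0,-0.9],[0,0,0]],[0.3,[-1,0,-0.9],[0,0,0]],[0.3,[-1,0,-0.9],[0,0,0]]]'
python3 - <<'E'
import cv2
from h import *
p,n=fit(2);print(np.round(p,4),get_state()["force"])
for c in("scene","top"):
  for t in["lid_edge","hammer","flux_tin","copper_tee"]:print(c,t,[np.round(d["point"],3) for d in mark_of(c,t)[:1]])
cv2.imwrite("pics/s7.png",np.hstack([viewer.capture("scene")[60:360,110:],viewer.capture("top")[60:360,100:440]]))
E
```

```text
time: 26.2
tool_pos: [0.5912, -0.3533, 0.2372]
orientation: [0.004, 0.734, 0.679, 0.0]
force: [-0.5, -0.1, 0.2]
width: 0.0612
finger_force: 0.0
[ 5.359e-01  3.500e-03  7.380e-02  3.000e-04  0.000e+00 -4.100e-03] [-0.4758811   0.13059969 -0.37658269]
scene lid_edge [array([ 0.529, -0.088,  0.103])]
scene hammer [array([ 0.564, -0.345, -0.002])]
scene flux_tin [array([0.663, 0.176, 0.004])]
scene copper_tee [array([ 0.486,  0.237, -0.001])]
top lid_edge [array([ 0.53 , -0.084,  0.1  ])]
top hammer [array([ 0.559, -0.344, -0.001])]
top flux_tin [array([0.662, 0.178, 0.001])]
top copper_tee [array([ 0.494,  0.233, -0.001])]
```

View pics/s7.png

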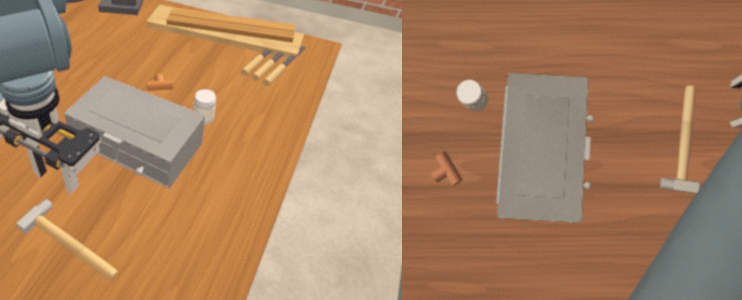

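The chest is shut: in the top view only the knobs at (589,118) and (586,185) and the tab at (587,148) stick out. The hammer, tin and tee are unmoved and the gripper is clear.

```bash
python3 -c "
from workcell import ticket;print(ticket.hand_in())"
```

```text
the job is handed in; nothing more can be done
None
```

I handed the job in with both drawers pushed to their stops, the lid pressed shut, and the chest, hammer, tin and tee where they started to within measuring error. The hand-in returned no verdict.

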